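Pump grease to the tea press until the indicator pin is out

ROBOT

A 6-joint arm with a two-finger parallel gripper is mounted at the origin on the work surface. World frame = base frame: x ahead of the robot, y to its left, z up, the work surface at z = 0. Lengths are in mm, angles in rad, forces in N, time in s.
With the tool pointing down it reaches from about 300 to 775 mm from the base axis. Payload 14.6 kg.
Tool frame: the origin (TCP) lies midway between the tips of the shut fingers; the grasp point (between the pads) lies 19 mm behind it; z points along the fingers, y is the direction in which the jaws open and shut (so a half turn about z gives the same grasp; the last joint's range is limited). The gripper opens to 94 mm and grips with 3 to 60 N. Pads are 16 mm wide; open, the fingers measure 119 mm over their backs; the gripper's body (75 mm by 177 mm) begins 78 mm behind the grasp point.
Start: joints at [1.117, 0.3, 1.521, -0, 1.321, -0.067], TCP at [207.471, 509.357, 205.446] pointing down, gripper open.
Joint ranges: [-3.03, 3.03], [-0.79, 2.21], [0.23, 2.52], [-1.04, 4.18], [0, 3.07], [-2.55, 2.55]. Speed limits (rad/s): [2.22, 2.22, 2.57, 3.14, 3.14, 3.14].

INTERFACE

Orientations are given as [roll, pitch, yaw] about the fixed x, y, z axes, in that order (R = Rz(yaw) Ry(pitch) Rx(roll)).
In Python, from cell import manip gives the robot as it stands.
- The arm moves only by the tool play_rows, never from a script. Its argument "commands" is a list of rows, each an object of numbers: "x", "y", "z": the shift along the tool's x, y, z in m; "wx", "wy", "wz": the turn, a rotation vector about the tool's x, y, z in degrees; "grip": the opening, from 0 (shut) to 1 (fully open). In form: [{"x": .., "y": .., "z": .., "wx": .., "wy": .., "wz": .., "grip": ..}, ...]. A call has 1 to 20 rows; each row shifts and turns the commanded pose from where the row before left it, along the tool's axes as they then stand; what a row does not reach is not made up. A row lasts 1/8 s, in which the tool goes at most 62.5 mm and 10.7 degrees, less where a joint would pass 70% of its speed; a pose out of reach is approached as far as the arm can. A call is refused whole if a number of a shift passes 0.0625 or a number of a turn 10.7, either way. A call with a gripper value outside its range is refused whole. The fingers move at their own pace and stop on an object; "squeeze" is the grip in N (left out, the last holds). Time passes only in rows, so rows that do not move let the fingers close. It gives the time, the measured TCP pose, the force and the opening at its end, in the units of the state.
- manip.read_state(): the state, without advancing time (a new reading comes with each control period).
- manip.camera(name): name is "scene" or "top" or "wrist"; returns (picture, depth): 420x560x3 uint8, red, green, blue; 420x560 float32, mm along the optical axis (not along the pixel's ray), 0 where there is no reading.
- manip.camera_info(name): a dict with "intrinsics" (3x3 intrinsics, pixels), "k1" (the pictures are not rectified: a ray, as slopes to the right and down, at radius r is drawn at 1 + k1 r^2 times it, then the intrinsics apply), "camera_from_world" (4x4, takes a point from world to camera coordinates); the wrist camera has in their place "tool_from_camera" (4x4, takes a point from camera to tool coordinates, whose origin is the TCP and whose axes are the flange's). Camera axes: x right, y up, looking along -z (the intrinsics and any distortion apply to the point x, -y, -z); pixel columns grow to the right and rows downward; lengths in mm; the calibration is good to about 2 mm. A picture is of the moment at which its call begins: read the wrist's pose just before it. camera_info takes no time and is no camera call.
- manip.sign_off(): hands the job in, once; it reports no verdict.
The state is a dict: "clock": time; "joints": joint angles; "qd": joint speeds; "effort": joint torques, N m; "eef_pos": TCP position; "eef_rot": TCP orientation; "wrist_force": force on the tool from outside, world axes, zero at the start; "moment": the same for the moment, N m; "finger_gap": finger opening in mm.
Only numpy, scipy, OpenCV 4.12 (cv2) and the standard library are available. Lean on these libraries where they do the work, as an engineer would, in place of code of your own. Each camera call takes 0.05 s, during which the arm holds its last target.

TASK

Grease the tea press before the shift: with the fingertips press the black palm knob of its hand grease pump all the way down and let it spring back up, stroke after stroke, until the indicator pin on the side of the steel distributor block stands fully out. Then leave the knob up and take the hand away. Only push: lift nothing, keep off the pin itself, and leave the tea nests, tools and containers round about as they are.

Things in the scene. Friction and masses are not known exactly. Their poses are not given: they have to be found in the camera images.
- press: tea-nest press, one rigid machine bolted down: cast bed 250 (x) by 560 mm (y), its top 40 mm above the table; origin on the table under the bed's centre, x to its rear, y to the operator's left, z up. Left half (y +65 to +265 mm): the press, 333 mm tall. Right half: the hand grease pump (axis x -45, y -95 mm), its clear reservoir 80 mm behind (68 mm across, top z 156 mm), the distributor block
- block_face (a point): centre of the outer (right-hand) face of the steel distributor block, where the indicator pin comes out through a gland nut 17 mm across and 10 mm long; 74.5 mm above the table. The block measures 64 (x) by 60 (y) by 45 mm and lies at the right end of the press's bed. Thin steel grease lines run from it to pump and press, up to 130 mm above the table
- knob_top (a point): centre of the top of the pump's palm knob, 200 mm above the table when up; moves with the plunger, straight down. Nothing as high as the pressed knob stands within 150 mm of its axis; the press is on its left, from 160 mm on
- knob: the pump's black mushroom-shaped palm knob, 44 mm across, 18 mm thick, slightly domed; origin at the centre of its underside
- plunger (a joint): stroke of the pump plunger in m: 0 = up (its spring holds it there and brings it back in about 0.3 s), 0.024 = fully down on its stop. Pressed slowly it takes 6 N at the top, up to 16 N at the bottom, plus drag when pushed faster (about 5 N at 0.1 m/s)
- pin (a joint): how far the indicator pin is out, in m: 0 = in, about 0.027 = fully out. Starts at 0 to 0.010. Each full downstroke of the plunger moves it out about 0.007 (the first 0 to 0.010); on the upstroke it stays put but for a millimetre. A stroke counts if it goes 20 mm or more down and comes back up to within 3 mm. Three to five strokes are needed; further ones do no harm and hardly move it
- indicator: the visible steel indicator pin, 9 mm diameter with a 14 mm wide, 4 mm thick head at its free end, 74.5 mm above the table; origin at the centre of its free end face, y points back along it into the block. The end stands 14 mm outside the block's face when in, 41 mm when fully out
- nest_a: a pressed tea nest (dark brown dome, 66 mm across, 32 mm high), loose on the table in front of the press; origin at the centre of its underside, a bystander
- nest_b: a second, alike tea nest, loose in front of the press, further to its left; origin at the centre of its underside, a bystander
- nest_c: a third, alike tea nest, loose on the table to the right of the press, beyond the pin's end; origin at the centre of its underside, a bystander
- spanner: open-ended steel spanner, 150 mm long, lying loose in front of the press; origin at the centre of its underside, a bystander
- brush: cleaning brush, 150 mm long, lying loose on the press's bed near its front edge, between pump and press columns; origin at the centre of its underside, a bystander
- cartridge: white grease cartridge, 53 mm diameter, 190 mm tall, standing loose to the right of the press; origin at the centre of its underside, a bystander

How it is judged (in metres and radians):
On the way, in this order (a step that is already met when the one before it is completed fails the run):
1. the knob is pressed down by the fingers (plunger more than 12 mm down) (value of joint plunger above 0.012 m and contact force between the fingers and knob above 2 N), for 0.02 s.
2. the indicator pin has come fully out (more than 25 mm) (value of joint pin above 0.025 m), for 0.2 s.
At the end, for the whole second after the job is handed in: the indicator pin stands out by more than 25 mm of its 27 mm, the pump knob is back up (within 3 mm) and at rest, and every bystander is within 15 mm of where it stood (value of joint pin above 0.025 m and value of joint plunger below 0.003 m and velocity of joint plunger below 0.005 m/s and distance of each of nest_a, nest_b, nest_c, spanner, brush, cartridge from where it was at the start of the episode below 0.015 m); the robot touches nothing.
It fails at once if the indicator pin is touched (contact force between indicator and the fingers above 0.3 N or contact force between indicator and the arm above 0.3 N).
It fails at once if a bystander is pushed, carried or lifted (moved by more than 20 mm) (distance of any of nest_a, nest_b, nest_c, spanner, brush, cartridge from where it was at the start of the episode above 0.02 m).
It fails at once if the knob is gripped and pulled up against its top stop (by 2 mm) (value of joint plunger below -0.002 m).
It fails at once if the cartridge is tipped (angle between cartridge's own z axis and vertical above 0.4 rad).
It also fails if it takes over 38 s, if anything falls off the work surface, if the arm or the gripper's body presses on something with over 40 N, if the wrist force passes 120 N, or if a joint passes its speed limit or range.

## Working session

There is one attempt and no reset: what is moved stays moved. The work goes in short steps, Python scripts to look and compute and a tool call to move; the robot and the scene stay as the last step left them, time stands still between calls to the robot, and variables do not carry over. Pictures are saved under pics/ and viewed, and the job is handed in when it is done.

Besides the shell and the picture viewer there is one more tool, called by a JSON object that holds its "op" and its "data", one argument or row to a line. play_rows: Moves the arm, as the interface text tells. Its arguments: {"type":"object","properties":{"commands":{"type":"array"},"squeeze":{"type":"number"}},"required":["commands"]}

```bash
mkdir -p pics
cat > h.py <<'E'
import numpy as np, cv2
from cell import manip
def pts(name, depth):
    ci=manip.camera_info(name); K=np.array(ci["intrinsics"]); k1=ci["k1"]
    v,u=np.mgrid[0:420,0:560]
    p=np.stack([u.ravel(),v.ravel()],1).astype(np.float64)[:,None]
    s=cv2.undistortPoints(p,K,np.array([k1,0,0,0.])).reshape(420,560,2)
    c=np.stack([s[...,0]*depth,-s[...,1]*depth,-depth,np.ones_like(depth)],-1)
    T=np.linalg.inv(np.array(ci["camera_from_world"]))
    return (c@T.T)[...,:3]
E
python3 - <<'E'
from h import *
for n in("scene","top"):
    p,d=manip.camera(n); cv2.imwrite(f"pics/{n}0.png",p[...,::-1]); np.save(f"{n}0.npy",pts(n,d)*(d>0)[...,None])
s=manip.read_state(); print(s)
E
```

```text
{'clock': 0.1, 'joints': array([ 1.11737946e+00,  3.00391925e-01,  1.52154380e+00,  2.77705919e-05,
        1.32068002e+00, -6.65862516e-02]), 'qd': array([ 0.00166192,  0.00059672, -0.00240948, -0.00090426,  0.00018083,
       -0.00037831]), 'effort': array([ 6.16641664e-04, -5.32649338e+01, -3.53279793e+01,  7.09325960e-02,
        2.34852458e-02, -4.61851059e-06]), 'eef_pos': array([207.37376283, 509.14813164, 204.94552451]), 'eef_rot': array([-3.14057362e+00, -9.49133041e-05,  2.75475510e+00]), 'wrist_force': array([ 0.70056475, -0.6744005 , -0.30538243]), 'moment': array([-0.06196595, -0.04519722, -0.02085455]), 'finger_gap': 94.3727163504194}
```

View pics/scene0.png

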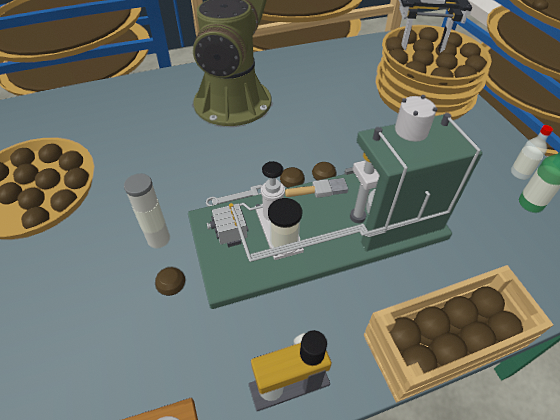

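View pics/top0.png

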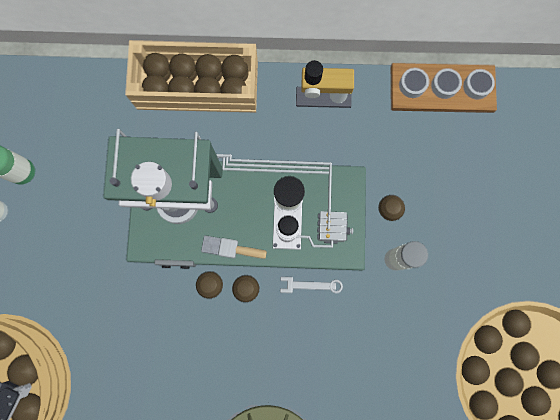

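The top picture shows the knob at about (288,226), the reservoir cap at (289,191), the block at (333,226) with the pin at about (350,231), and the press at (160,170).

Run:
```python
from h import *
for n,(u,v),r in(("top",(288,226),14),("scene",(272,170),14)):
    P=np.load(n+"0.npy"); im=cv2.imread(f"pics/{n}0.png").astype(int)
    w=P[v-r:v+r,u-r:u+r].reshape(-1,3); c=im[v-r:v+r,u-r:u+r].reshape(-1,3)
    m=(c.max(1)<70)&(w[:,2]>178)&(w[:,2]<215); q=w[m]
    print(n,m.sum(),q.mean(0),q.min(0),q.max(0)); 
    t=q[q[:,2]>193]; print(len(t),(t.min(0)+t.max(0))/2, np.median(t,0))
P=np.load("top0.npy")
for u,v in((289,191),(333,226),(350,231),(310,286),(240,250),(413,255),(150,178),(245,288),(367,170),(364,268),(129,264)): print((u,v),P[v,u].round(0))
```

```text
top 301 [519.16787764 -35.5611096  199.94565045] [499.3154377  -54.84893791 192.01848398] [538.67515865 -15.43250322 205.70355207]
300 [518.99529818 -35.14072057 199.73137853] [519.23091804 -35.93078181 200.12807914]
scene 277 [522.73340739 -37.27051911 200.15336835] [499.62001882 -56.76760922 192.07768434] [539.82648754 -14.91919257 204.48041775]
274 [519.72325318 -35.8434009  198.8675365 ] [522.88195914 -37.41131529 201.00317584]
(289, 191) [599. -37. 160.]
(333, 226) [ 533. -139.   96.]
(350, 231) [ 524. -180.   79.]
(310, 286) [398. -95.   4.]
(240, 250) [476.  72.  57.]
(413, 255) [ 465. -295.  191.]
(150, 178) [583. 219. 335.]
(245, 288) [390.  59.  34.]
(367, 170) [ 687. -232.    1.]
(364, 268) [ 442. -218.   39.]
(129, 264) [440. 340.   4.]
```

{"op": "play_rows", "data": {
  "commands": [
    {"z": -0.03,"grip": 0},
    {"z": -0.04,"grip": 0},
    {"x": -0.023,"y": -0.026,"grip": 0},
    {"x": -0.023,"y": -0.026,"grip": 0},
    {"x": -0.023,"y": -0.026,"grip": 0},
    {"x": -0.023,"y": -0.026,"grip": 0},
    {"x": -0.023,"y": -0.026,"grip": 0},
    {"x": -0.023,"y": -0.026,"grip": 0},
    {"x": -0.023,"y": -0.026,"grip": 0},
    {"x": -0.023,"y": -0.026,"grip": 0},
    {"grip": 0}
  ],
  "squeeze": 20
}}

```text
$.commands[0]: bad value
```

{"op": "play_rows", "data": {
  "commands": [
    {"x": 0,"y": 0,"z": -0.03,"wx": 0,"wy": 0,"wz": 0,"grip": 0},
    {"x": 0,"y": 0,"z": -0.04,"wx": 0,"wy": 0,"wz": 0,"grip": 0},
    {"x": -0.023,"y": -0.026,"z": 0,"wx": 0,"wy": 0,"wz": 0,"grip": 0},
    {"x": -0.023,"y": -0.026,"z": 0,"wx": 0,"wy": 0,"wz": 0,"grip": 0},
    {"x": -0.023,"y": -0.026,"z": 0,"wx": 0,"wy": 0,"wz": 0,"grip": 0},
    {"x": -0.023,"y": -0.026,"z": 0,"wx": 0,"wy": 0,"wz": 0,"grip": 0},
    {"x": -0.023,"y": -0.026,"z": 0,"wx": 0,"wy": 0,"wz": 0,"grip": 0},
    {"x": -0.023,"y": -0.026,"z": 0,"wx": 0,"wy": 0,"wz": 0,"grip": 0},
    {"x": -0.023,"y": -0.026,"z": 0,"wx": 0,"wy": 0,"wz": 0,"grip": 0},
    {"x": -0.023,"y": -0.026,"z": 0,"wx": 0,"wy": 0,"wz": 0,"grip": 0}
  ],
  "squeeze": 20
}}

```text
clock: 1.35
eef_pos: [299.5, 246.2, 275.3]
eef_rot: [-3.141, -0.0, 2.755]
wrist_force: [1.0, -0.5, 0.3]
finger_gap: 0.5
```

{"op": "play_rows", "data": {
  "commands": [
    {"x": -0.025,"y": -0.028,"z": 0,"wx": 0,"wy": 0,"wz": 0,"grip": 0},
    {"x": -0.025,"y": -0.028,"z": 0,"wx": 0,"wy": 0,"wz": 0,"grip": 0},
    {"x": -0.025,"y": -0.028,"z": 0,"wx": 0,"wy": 0,"wz": 0,"grip": 0},
    {"x": -0.025,"y": -0.028,"z": 0,"wx": 0,"wy": 0,"wz": 0,"grip": 0},
    {"x": -0.025,"y": -0.028,"z": 0,"wx": 0,"wy": 0,"wz": 0,"grip": 0},
    {"x": -0.025,"y": -0.028,"z": 0,"wx": 0,"wy": 0,"wz": 0,"grip": 0},
    {"x": -0.025,"y": -0.028,"z": 0,"wx": 0,"wy": 0,"wz": 0,"grip": 0},
    {"x": -0.025,"y": -0.028,"z": 0,"wx": 0,"wy": 0,"wz": 0,"grip": 0},
    {"x": -0.0275,"y": 0.011,"z": 0,"wx": 0,"wy": 0,"wz": 0,"grip": 0},
    {"x": -0.0275,"y": 0.011,"z": 0,"wx": 0,"wy": 0,"wz": 0,"grip": 0},
    {"x": -0.0275,"y": 0.011,"z": 0,"wx": 0,"wy": 0,"wz": 0,"grip": 0},
    {"x": -0.0275,"y": 0.011,"z": 0,"wx": 0,"wy": 0,"wz": 0,"grip": 0},
    {"x": 0,"y": 0,"z": 0,"wx": 0,"wy": 0,"wz": 0,"grip": 0}
  ]
}}

```text
clock: 2.98
eef_pos: [519.3, -36.3, 274.3]
eef_rot: [-3.141, -0.002, 2.755]
wrist_force: [-0.2, 0.1, -0.2]
finger_gap: 0.8
```

Run:
```python
from h import *
s=manip.read_state(); print(s["eef_pos"],s["eef_rot"],s["wrist_force"],s["joints"])
p,d=manip.camera("scene"); cv2.imwrite("pics/scene1.png",p[...,::-1])
p,d=manip.camera("wrist"); cv2.imwrite("pics/wrist1.png",p[...,::-1])
print(manip.camera_info("wrist"))
```

```text
[519.29040009 -36.29936504 274.34195325] [-3.14113340e+00 -1.83712416e-03  2.75502942e+00] [-0.18863151  0.06459907 -0.19126485] [-1.40157046e-01  1.89970200e-01  1.49767512e+00  2.74313477e-06
  1.45584099e+00 -1.32439088e+00]
{'intrinsics': array([[351.67548868,   0.        , 269.95697564],
       [  0.        , 351.67548868, 210.47627091],
       [  0.        ,   0.        ,   1.        ]]), 'k1': -0.052990213733353504, 'tool_from_camera': array([[-6.39828185e-04,  9.64857482e-01,  2.62772961e-01,
         7.57255373e+01],
       [ 9.99999659e-01,  4.80257112e-04,  6.71485751e-04,
         5.42032184e-01],
       [ 5.21689468e-04,  2.62773301e-01, -9.64857461e-01,
        -1.78475760e+02],
       [ 0.00000000e+00,  0.00000000e+00,  0.00000000e+00,
         1.00000000e+00]])}
```

View pics/scene1.png

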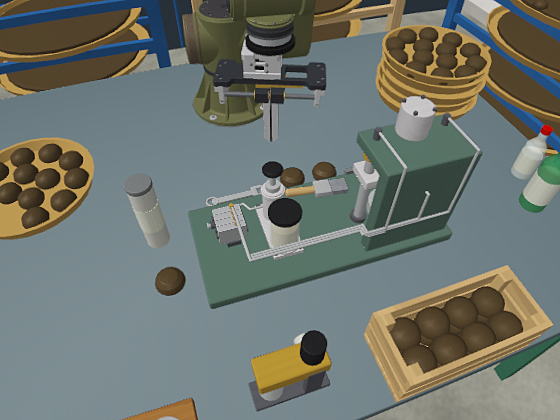

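View pics/wrist1.png

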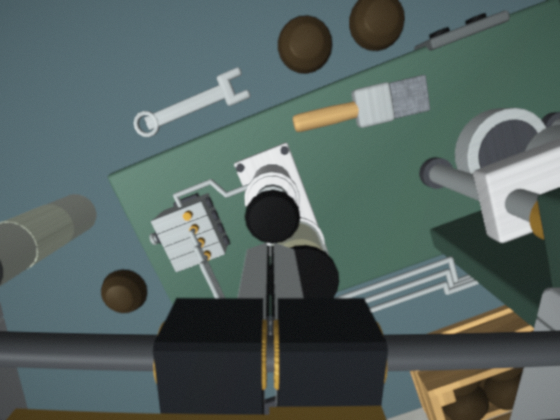

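The scene view shows the shut fingers right over the knob (272,168). The wrist view shows it too, at (272,215). I'll make a first slow stroke.

{"op": "play_rows", "data": {
  "commands": [
    {"x": 0,"y": 0,"z": 0.03,"wx": 0,"wy": 0,"wz": 0,"grip": 0},
    {"x": 0,"y": 0,"z": 0.03,"wx": 0,"wy": 0,"wz": 0,"grip": 0},
    {"x": 0,"y": 0,"z": 0.007,"wx": 0,"wy": 0,"wz": 0,"grip": 0},
    {"x": 0,"y": 0,"z": 0.007,"wx": 0,"wy": 0,"wz": 0,"grip": 0},
    {"x": 0,"y": 0,"z": 0.007,"wx": 0,"wy": 0,"wz": 0,"grip": 0},
    {"x": 0,"y": 0,"z": 0.007,"wx": 0,"wy": 0,"wz": 0,"grip": 0},
    {"x": 0,"y": 0,"z": 0.006,"wx": 0,"wy": 0,"wz": 0,"grip": 0},
    {"x": 0,"y": 0,"z": 0,"wx": 0,"wy": 0,"wz": 0,"grip": 0}
  ]
}}

```text
clock: 4.08
eef_pos: [518.9, -36.4, 183.0]
eef_rot: [3.141, 0.002, 2.755]
wrist_force: [-4.4, 0.2, 10.4]
finger_gap: 0.2
```

{"op": "play_rows", "data": {
  "commands": [
    {"x": 0,"y": 0,"z": 0.005,"wx": 0,"wy": 0,"wz": 0,"grip": 0},
    {"x": 0,"y": 0,"z": 0.005,"wx": 0,"wy": 0,"wz": 0,"grip": 0},
    {"x": 0,"y": 0,"z": 0,"wx": 0,"wy": 0,"wz": 0,"grip": 0}
  ]
}}

```text
clock: 4.45
eef_pos: [519.2, -36.5, 175.7]
eef_rot: [3.141, 0.004, 2.755]
wrist_force: [-15.9, 1.9, 35.3]
finger_gap: 0.1
```

Run:
```python
from h import *
p,d=manip.camera("scene"); cv2.imwrite("pics/scene2.png",p[100:280,120:400,::-1].repeat(2,0).repeat(2,1))
```

```text
(no output)
```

View pics/scene2.png

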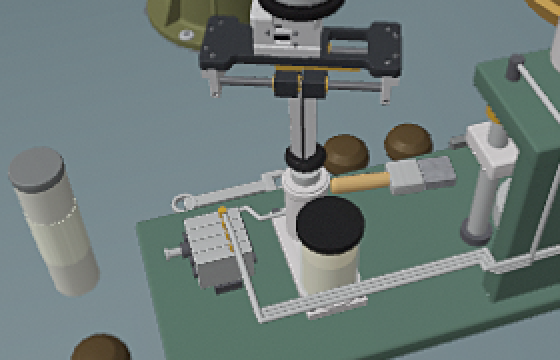

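The knob is on its stop: force rose to 35 N at z 175.7, and the picture shows it right down on the pump barrel at (305,160). More strokes.

{"op": "play_rows", "data": {
  "commands": [
    {"x": 0,"y": 0,"z": -0.018,"wx": 0,"wy": 0,"wz": 0,"grip": 0},
    {"x": 0,"y": 0,"z": -0.018,"wx": 0,"wy": 0,"wz": 0,"grip": 0},
    {"x": 0,"y": 0,"z": 0,"wx": 0,"wy": 0,"wz": 0,"grip": 0},
    {"x": 0,"y": 0,"z": 0,"wx": 0,"wy": 0,"wz": 0,"grip": 0},
    {"x": 0,"y": 0,"z": 0,"wx": 0,"wy": 0,"wz": 0,"grip": 0},
    {"x": 0,"y": 0,"z": 0.009,"wx": 0,"wy": 0,"wz": 0,"grip": 0},
    {"x": 0,"y": 0,"z": 0.009,"wx": 0,"wy": 0,"wz": 0,"grip": 0},
    {"x": 0,"y": 0,"z": 0.009,"wx": 0,"wy": 0,"wz": 0,"grip": 0},
    {"x": 0,"y": 0,"z": 0.009,"wx": 0,"wy": 0,"wz": 0,"grip": 0},
    {"x": 0,"y": 0,"z": 0,"wx": 0,"wy": 0,"wz": 0,"grip": 0}
  ]
}}

```text
clock: 5.75
eef_pos: [519.2, -36.4, 175.6]
eef_rot: [3.141, 0.004, 2.755]
wrist_force: [-18.7, 1.6, 47.7]
finger_gap: 0.5
```

{"op": "play_rows", "data": {
  "commands": [
    {"x": 0,"y": 0,"z": -0.018,"wx": 0,"wy": 0,"wz": 0,"grip": 0},
    {"x": 0,"y": 0,"z": -0.018,"wx": 0,"wy": 0,"wz": 0,"grip": 0},
    {"x": 0,"y": 0,"z": 0,"wx": 0,"wy": 0,"wz": 0,"grip": 0},
    {"x": 0,"y": 0,"z": 0,"wx": 0,"wy": 0,"wz": 0,"grip": 0},
    {"x": 0,"y": 0,"z": 0,"wx": 0,"wy": 0,"wz": 0,"grip": 0},
    {"x": 0,"y": 0,"z": 0.009,"wx": 0,"wy": 0,"wz": 0,"grip": 0},
    {"x": 0,"y": 0,"z": 0.009,"wx": 0,"wy": 0,"wz": 0,"grip": 0},
    {"x": 0,"y": 0,"z": 0.009,"wx": 0,"wy": 0,"wz": 0,"grip": 0},
    {"x": 0,"y": 0,"z": 0.009,"wx": 0,"wy": 0,"wz": 0,"grip": 0},
    {"x": 0,"y": 0,"z": 0,"wx": 0,"wy": 0,"wz": 0,"grip": 0},
    {"x": 0,"y": 0,"z": -0.018,"wx": 0,"wy": 0,"wz": 0,"grip": 0},
    {"x": 0,"y": 0,"z": -0.018,"wx": 0,"wy": 0,"wz": 0,"grip": 0},
    {"x": 0,"y": 0,"z": 0,"wx": 0,"wy": 0,"wz": 0,"grip": 0},
    {"x": 0,"y": 0,"z": 0,"wx": 0,"wy": 0,"wz": 0,"grip": 0},
    {"x": 0,"y": 0,"z": 0,"wx": 0,"wy": 0,"wz": 0,"grip": 0}
  ]
}}

```text
clock: 7.62
eef_pos: [518.3, -36.3, 206.4]
eef_rot: [-3.141, -0.001, 2.755]
wrist_force: [0.3, -0.4, 0.3]
finger_gap: 0.1
```

Run:
```python
from h import *
s=manip.read_state(); print(s["eef_pos"],s["wrist_force"])
p,d=manip.camera("scene"); cv2.imwrite("pics/scene3.png",p[100:280,120:400,::-1].repeat(2,0).repeat(2,1))
```

```text
[518.30669882 -36.28833616 206.42063051] [ 0.32533583 -0.44207085  0.25524261]
```

View pics/scene3.png

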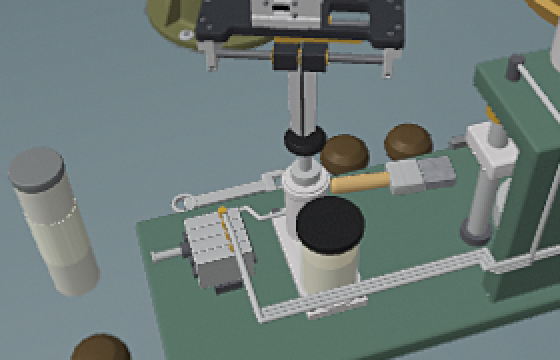

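The knob springs back up (305,138) and the pin's end has come out to about (152,257). I'll do two more strokes for certainty, then lift off.

{"op": "play_rows", "data": {
  "commands": [
    {"x": 0,"y": 0,"z": 0.009,"wx": 0,"wy": 0,"wz": 0,"grip": 0},
    {"x": 0,"y": 0,"z": 0.009,"wx": 0,"wy": 0,"wz": 0,"grip": 0},
    {"x": 0,"y": 0,"z": 0.009,"wx": 0,"wy": 0,"wz": 0,"grip": 0},
    {"x": 0,"y": 0,"z": 0.009,"wx": 0,"wy": 0,"wz": 0,"grip": 0},
    {"x": 0,"y": 0,"z": 0,"wx": 0,"wy": 0,"wz": 0,"grip": 0},
    {"x": 0,"y": 0,"z": -0.018,"wx": 0,"wy": 0,"wz": 0,"grip": 0},
    {"x": 0,"y": 0,"z": -0.018,"wx": 0,"wy": 0,"wz": 0,"grip": 0},
    {"x": 0,"y": 0,"z": 0,"wx": 0,"wy": 0,"wz": 0,"grip": 0},
    {"x": 0,"y": 0,"z": 0,"wx": 0,"wy": 0,"wz": 0,"grip": 0},
    {"x": 0,"y": 0,"z": 0,"wx": 0,"wy": 0,"wz": 0,"grip": 0},
    {"x": 0,"y": 0,"z": 0.009,"wx": 0,"wy": 0,"wz": 0,"grip": 0},
    {"x": 0,"y": 0,"z": 0.009,"wx": 0,"wy": 0,"wz": 0,"grip": 0},
    {"x": 0,"y": 0,"z": 0.009,"wx": 0,"wy": 0,"wz": 0,"grip": 0},
    {"x": 0,"y": 0,"z": 0.009,"wx": 0,"wy": 0,"wz": 0,"grip": 0},
    {"x": 0,"y": 0,"z": 0,"wx": 0,"wy": 0,"wz": 0,"grip": 0},
    {"x": 0,"y": 0,"z": -0.018,"wx": 0,"wy": 0,"wz": 0,"grip": 0},
    {"x": 0,"y": 0,"z": -0.018,"wx": 0,"wy": 0,"wz": 0,"grip": 0},
    {"x": 0,"y": 0,"z": 0,"wx": 0,"wy": 0,"wz": 0,"grip": 0},
    {"x": 0,"y": 0,"z": 0,"wx": 0,"wy": 0,"wz": 0,"grip": 0},
    {"x": 0,"y": 0,"z": 0,"wx": 0,"wy": 0,"wz": 0,"grip": 0}
  ]
}}

```text
clock: 10.18
eef_pos: [518.3, -36.3, 206.4]
eef_rot: [-3.141, -0.001, 2.755]
wrist_force: [0.2, 0.6, -0.1]
finger_gap: 0.3
```

Run:
```python
from h import *
s=manip.read_state(); print(s["eef_pos"],s["wrist_force"])
p,d=manip.camera("scene"); P=pts("scene",d)
cv2.imwrite("pics/scene4.png",p[100:280,120:400,::-1].repeat(2,0).repeat(2,1))
Q=P[180:260,150:260].reshape(-1,3)
m=(Q[:,2]>66)&(Q[:,2]<84)&(Q[:,1]<-174)&(Q[:,1]>-225)&(abs(Q[:,0]-524)<14)
print(m.sum(),np.sort(Q[m][:,1])[:8])
f=(Q[:,2]>85)&(Q[:,2]<100)&(Q[:,1]<-80); print("block y min",np.percentile(Q[f][:,1],[0,2,5]))
```

```text
[518.2940721  -36.29685991 206.39986193] [ 0.24715222  0.62665867 -0.12760312]
81 [-210.47117192 -210.39164297 -209.94459613 -209.42464576 -208.97504377
 -208.44922698 -207.93659068 -207.40352047]
block y min [-300.93034859 -295.19296715 -288.14491373]
```

View pics/scene4.png

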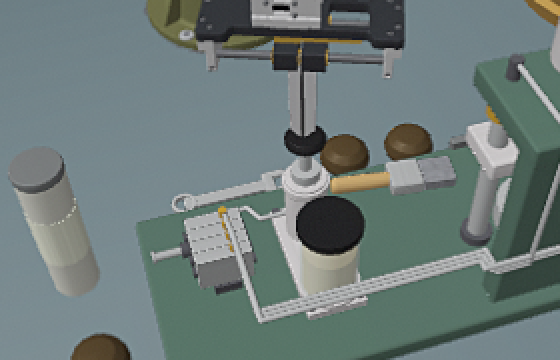

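{"op": "play_rows", "data": {
  "commands": [
    {"x": 0,"y": 0,"z": -0.03,"wx": 0,"wy": 0,"wz": 0,"grip": 0},
    {"x": 0,"y": 0,"z": -0.04,"wx": 0,"wy": 0,"wz": 0,"grip": 0},
    {"x": 0.0275,"y": -0.011,"z": 0,"wx": 0,"wy": 0,"wz": 0,"grip": 0},
    {"x": 0.0275,"y": -0.011,"z": 0,"wx": 0,"wy": 0,"wz": 0,"grip": 0},
    {"x": 0.0275,"y": -0.011,"z": 0,"wx": 0,"wy": 0,"wz": 0,"grip": 0},
    {"x": 0.0275,"y": -0.011,"z": 0,"wx": 0,"wy": 0,"wz": 0,"grip": 0},
    {"x": 0,"y": 0,"z": 0,"wx": 0,"wy": 0,"wz": 0,"grip": 0},
    {"x": 0,"y": 0,"z": 0,"wx": 0,"wy": 0,"wz": 0,"grip": 0}
  ]
}}

```text
clock: 11.22
eef_pos: [400.6, -35.6, 277.4]
eef_rot: [3.142, 0.0, 2.755]
wrist_force: [-0.3, -0.4, 0.1]
finger_gap: 0.6
```

Run:
```python
from h import *
p,d=manip.camera("scene"); q,e=manip.camera("top"); P=pts("scene",d); T=pts("top",e)
a=cv2.imread("pics/scene0.png")
cv2.imwrite("pics/pin5.png",np.vstack([cv2.resize(x[190:260,180:260],(640,280)) for x in(a,p[...,::-1])]))
cv2.imwrite("pics/top5.png",q[...,::-1])
w=P[156:184,258:286].reshape(-1,3); c=p[156:184,258:286].reshape(-1,3)
m=(c.max(1)<70)&(w[:,2]>170)&(w[:,2]<215);print("knob top z",np.median(w[m][:,2]), w[m][:,2].max())
for nm,A in(("start",np.load("top0.npy")),("now",T),("scene start",np.load("scene0.npy")),("scene now",P)):
    Q=A.reshape(-1,3); b=(Q[:,2]>88)&(Q[:,2]<102)&(Q[:,1]<-90)&(Q[:,1]>-200)&(abs(Q[:,0]-530)<35)
    m=(Q[:,2]>66)&(Q[:,2]<85)&(Q[:,1]<-174)&(Q[:,1]>-240)&(abs(Q[:,0]-524)<14)
    print(nm,"block",np.percentile(Q[b][:,1],[2,98]),"pin end",np.sort(Q[m][:,1])[:3])
print(manip.read_state()["wrist_force"])
```

```text
knob top z 201.04460231505698 203.96221403081813
start block [-168.35093848 -109.73218969] pin end [-185.24336106 -184.87248023 -184.56714827]
now block [-168.39765904 -109.82539785] pin end [-209.87168418 -209.63486244 -209.63289322]
scene start block [-168.63731697 -110.03392711] pin end [-186.44670225 -186.0282922  -185.53553029]
scene now block [-168.60742829 -109.91795732] pin end [-210.47016291 -210.39092761 -209.94919718]
[-0.13021772  0.71977529  0.83888247]
```

View pics/pin5.png

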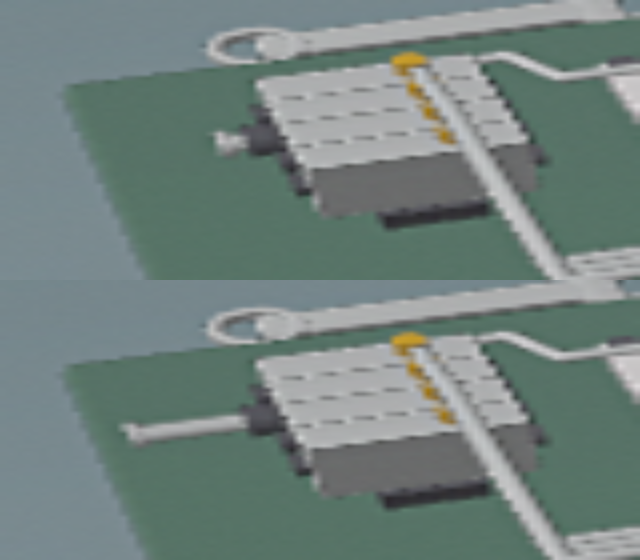

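View pics/top5.png

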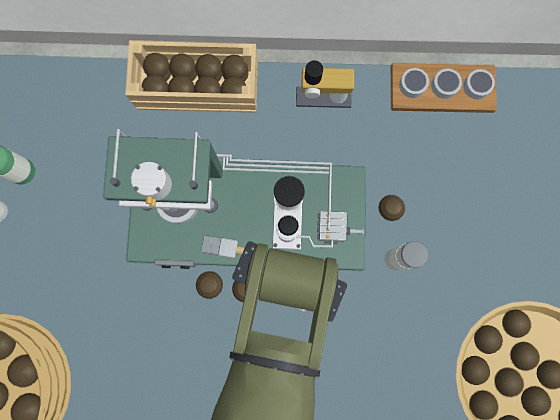

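Top and bottom crops: the pin's end has gone from (220,140) to (130,430), i.e. about 41 mm outside the block's face. The top view shows the knob up at (288,226), and nothing visible has moved (part of the area is behind the arm).

```bash
python3 -c "
from cell import manip
print(manip.sign_off())"
```

```text
the job is handed in; nothing more can be done
None
```

I pressed the pump knob down five times with the shut fingertips, letting it spring back up each time. Then I moved the hand up and back towards the robot and handed the job in at about 11.3 s. The sign-off gives no verdict, so what follows rests on my own checks.

- **Strokes:** the first two ended on the stop, at z ≈ 175.6 mm with 35 to 48 N at the wrist. The other three used the same commands but I did not read them at the bottom.
- **Pin:** its end stands about 41.5 mm outside the block's face in both cameras, which matches fully out (41 mm). At the start it stood about 17 mm out. It already looked fully out after three strokes; the last two were for certainty.
- **Knob:** its top reads z ≈ 201 mm, so it is back up. The wrist force was about 1 N, which is no contact.
- **Bystanders:** nothing visible in the before and after pictures has moved. I compared these by eye and did not measure them. In the last top view the arm hid the spanner, part of the second nest and the end of the brush handle. The scene pictures show the spanner and brush as they were, and the two nests in front unmoved up to the last stroke.

No check failed or disagreed.

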